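# Stack the carry tote on the loaded parts tote

## Task

The grey carry tote with the bar handle is nested in the empty black tote. Lift it out, turn it half round so that it stacks instead of nesting, and seat it fully home, level, with all three side lugs down in the pockets of the aluminium rails on the tote that holds the two filters. The rails can be anywhere within their travel, so feel for the pockets gently, let go at the end, and leave the other things on the bench where they are.

Things in the scene. Friction and masses are not known exactly. Their poses are not given: they have to be found in the camera images.
- handle (a point): Centre of the carry tote's bar handle: grip here. Loose open grey box, 0.26-0.5 kg, 236 long (x), 128 wide (y), 60 high; black bar along x, 16 wide, 14 high, on a post (10 x 22) at each end (x = +-111), free space under it to the box floor. Site axes are the tote's, z up; the point is 95 above its underside, mid plan. Starts nested in the empty tote, same way round, underside 30 above the bench.
- two_lug_side (a point): Middle of the carry tote's side wall with two lugs: 64 to +y of the handle and 89 below it (carry tote's axes). The lugs stick out 13 from the wall, are 14 wide (x), 12 high, undersides flush with the tote's underside, at x = -75 and +75.
- one_lug_side (a point): Middle of the carry tote's opposite side wall, 64 to -y of the handle and 89 below it: one lug of the same size at x = 0.
- empty_tote: Empty black stack-nest tote fixed to the bench, 260 long (x), 150 wide (y), 90 high, walls 6; origin under its centre, z up. Slots 20 wide run from the rim down to 30 above the bench: two in the +y wall at x = -75 and +75, one in the -y wall at x = 0. The carry tote's lugs stand in them when nested (3 play along x, about 5 along y); lifted straight up by 65 it is free.
- loaded_tote: Identical black tote (size, axes, slots), fixed to the bench, with two white filters standing in it and aluminium stacking rails on its long rims. Stacked means turned half round: the carry tote's x and y point against this tote's x and y, and the handle is 188 above the bench; with the lugs riding on top of the rails it is at 195. The other way round the lugs drop down the slots (nesting).
- rail_mid (a point): Point fixed on the loaded tote's centre, 100 above the bench: the height of the rails' tops. Axes as the tote's. Three pockets 17 long (x), 7 deep, in the rails: two on the -y side at x = d-75 and d+75, one on the +y side at x = d. d is from -18 to +18, differs each time and is not measured by this point. The rails are one stiff frame, hold against about 40 N.
- pocket_floor (a point): Fixed point on the loaded tote's centre line, 93 above the bench: the height of the pocket floors. The pockets start above the wall's inner face (69 from the centre line) and a lip closes their outer end at 81. A lug in its pocket has 1.5 play each way along x and 4 along y.
- filter_a: White filter, 66 across, 70 high, standing in the loaded tote; origin under its centre. Bystander.
- filter_b: A second such filter in the loaded tote. Bystander.
- spray_can: Metal can, 54 across, 170 high, standing beyond the totes; origin under its centre. Bystander.
- oil_bottle: Plastic bottle, 72 across, 200 high, standing beyond the totes; origin under its centre. Bystander.
- wrench: Steel spanner lying between the totes along its x. Bystander.
- screwdriver: Screwdriver lying to the left, beyond the totes. Bystander.
- socket: Steel socket, 32 across, 45 high, standing between the totes near the robot; origin under its centre. Bystander.

How it is judged:
On the way:
1. the carry tote is lifted clear out of the empty tote (z of handle in the frame of empty_tote above 0.19 m), for 0.1 s.
At the end, for the whole second after the job is handed in: The carry tote rests still on the loaded tote, two-lug side over that tote's -y side, level within 0.025 rad, handle centre 184 to 190.5 mm above the tote's underside (all lugs in pockets: 188), within 30 mm of the tote's middle in plan, and carried by it (z of handle in the frame of loaded_tote between 0.184 and 0.1905 m and y of two_lug_side in the frame of loaded_tote below -0.045 m and horizontal distance between handle and loaded_tote below 0.025 m and angle between handle's own z axis and vertical below 0.025 rad and linear speed of carry_tote below 0.02 m/s and contact force between carry_tote and loaded_tote above 0.5 N); the robot touches nothing.
It fails at once if the carry tote is pressed or knocked against the loaded tote or its rails with more than 35 N (contact force between carry_tote and loaded_tote above 35 N).
It fails at once if the carry tote is pressed on the filters with more than 5 N (contact force between carry_tote and filter_a above 5 N or contact force between carry_tote and filter_b above 5 N).
It fails at once if a bystander is moved by more than 40 mm (distance of any of spray_can, oil_bottle, wrench, screwdriver, socket, filter_a, filter_b from where it was at the start of the episode above 0.04 m).
It also fails if it takes over 64 s, if anything falls off the work surface, if the arm or the gripper's body presses on something with over 40 N, if the wrist force passes 120 N, or if a joint passes its speed limit or range.

## Robot

A 6-joint arm with a two-finger parallel gripper is mounted at the origin on the work surface. World frame = base frame: x ahead of the robot, y to its left, z up, the work surface at z = 0. Lengths are in m, angles in rad, forces in N, time in s.
With the tool pointing down it reaches from about 0.325 to 0.775 m from the base axis. Payload 5.5 kg.
Tool frame: the origin (TCP) lies between the finger pads; the fingertips stand 8 mm ahead of it and the grasp point (between the pads) lies 11 mm behind it (tcp_to_tips is the distance from the TCP to the fingertips, in m); z points along the fingers, y is the direction in which the jaws open and shut (so a half turn about z gives the same grasp; the last joint's range is limited). The gripper opens to 88 mm and grips with 3 to 60 N. Pads are 20 mm wide; open, the fingers measure 115 mm over their backs; the gripper's body (75 mm by 178 mm) begins 61 mm behind the grasp point.
Start: joints at [1.256, 0.091, 1.231, -0, 1.82, -0.057], TCP at [0.153, 0.58, 0.231] pointing down, gripper open.
Joint ranges: [-2.87, 2.87], [-0.86, 2.18], [0.17, 2.46], [-1.51, 4.65], [0.06, 2.69], [-2.65, 2.65]. Speed limits (rad/s): [2.57, 2.57, 3.01, 3.14, 3.14, 3.14].

## Interface

Orientations are given as a unit quaternion [w, x, y, z].
In Python, from bench import * gives the robot as it stands. Calls block until the motion is done:
- move_to(position, orientation): joint-space move of the TCP to a pose.
- move_l(position, speed=0.15, orientation=None): straight line of the TCP; orientation=None keeps the orientation; speed is the mean speed in m/s.
- movej(angles): joint-space move.
- gripper_open() and close(): open the fingers fully, or close them until they stop; the grip force is fixed at half the most.
- hold(seconds).
- inverse_kinematics(position, orientation): joint angles nearest the present ones, or None.
- state(): the state.
- get_image(name): name is "side" or "top" or "wrist"; returns a dict with "frame" (384x512x3 uint8, blue, green, red), "depth" (384x512 float32, m along the optical axis (not along the pixel's ray), 0 where there is no reading), "camera_matrix" (3x3 intrinsics, pixels), "k1" (the pictures are not rectified: a ray, as slopes to the right and down, at radius r is drawn at 1 + k1 r^2 times it, then the intrinsics apply), "view" (4x4, takes a point from world to camera coordinates). Camera axes: x right, y up, looking along -z (the intrinsics and any distortion apply to the point x, -y, -z); pixel columns grow to the right and rows downward; lengths in m; the calibration is good to about 2 mm. A picture is of the moment at which its call begins.
A pose or a line that the arm cannot do raises IKError and nothing moves.
- job_done(): hands the job in, once; it reports no verdict.
The state is a dict: "time": time; "joint_pos": joint angles; "dq": joint speeds; "joint_torque": joint torques, N m; "ee_pos": TCP position; "ee_rot": TCP orientation; "ft_force": force on the tool from outside, world axes, zero at the start; "moment": the same for the moment, N m; "finger_gap": finger opening in m.
Only numpy, scipy, OpenCV 4.12 (cv2) and the standard library are available. Lean on these libraries where they do the work, as an engineer would, in place of code of your own. Each camera call takes 0.05 s, during which the arm holds its last target. There are 200 camera calls.

## Working session

There is one attempt and no reset: what is moved stays moved. The work goes in short steps, each a Python script; the robot and the scene stay as the last script left them, time stands still between calls to the robot, and variables do not carry over. Pictures are saved under pics/ and viewed, about 8 in all and at most 12, crops included, and the job is handed in when it is done.

```bash
mkdir -p pics; ls
cat > h.py <<'E'
import numpy as np, cv2
from bench import *
def world(im):
    """HxWx3 world points from depth"""
    K=np.array(im["camera_matrix"]);k1=im["k1"];d=im["depth"]
    v,u=np.mgrid[0:d.shape[0],0:d.shape[1]].astype(float)
    p=np.stack([u.ravel(),v.ravel()],1).reshape(-1,1,2)
    s=cv2.undistortPoints(p,K,np.array([k1,0,0,0,0.])).reshape(d.shape+(2,))
    c=np.stack([s[...,0]*d,-s[...,1]*d,-d,np.ones_like(d)],-1)
    w=c@np.linalg.inv(np.array(im["view"])).T
    w=w[...,:3]; w[d<=0]=np.nan
    return w
def save(n,f,s=1.5): cv2.imwrite(f"pics/{n}.png",cv2.resize(f,None,fx=s,fy=s,interpolation=cv2.INTER_CUBIC))
E
python3 - <<'E'
from h import *
s=state();print(s)
for n in("top","side"):
    im=get_image(n);save(n+"0",im["frame"]);np.save(n+"0.npy",world(im));print(n,im["k1"],np.linalg.inv(im["view"])[:3,3])
E
```

```text
pics
{'time': 0.0, 'joint_pos': array([ 1.25627297e+00,  9.18401060e-02,  1.23189614e+00, -1.11120056e-05,
        1.81979715e+00, -5.66758481e-02]), 'dq': array([ 0.00038737, -0.00322914,  0.00053721,  0.00019551, -0.0001417 ,
        0.00038959]), 'joint_torque': array([-4.28254298e-04, -4.46441174e+01, -4.06449401e+01,  6.97830459e-02,
        2.90247530e-02, -1.51307254e-04]), 'ee_pos': array([0.15290198, 0.57989287, 0.22951231]), 'ee_rot': array([-1.73775536e-04,  1.28568195e-01,  9.91700195e-01, -9.54703568e-04]), 'ft_force': array([-0.13915339,  0.23891888, -0.22823927]), 'moment': array([ 0.04782676, -0.00473097, -0.00939335]), 'finger_gap': 0.08778482817943406}
top -0.033287754136379195 [ 0.4387621  -0.008501    1.27096046]
side 0.006861277715287739 [ 0.01339069 -0.56757467  0.63974651]
```

View pics/top0.png

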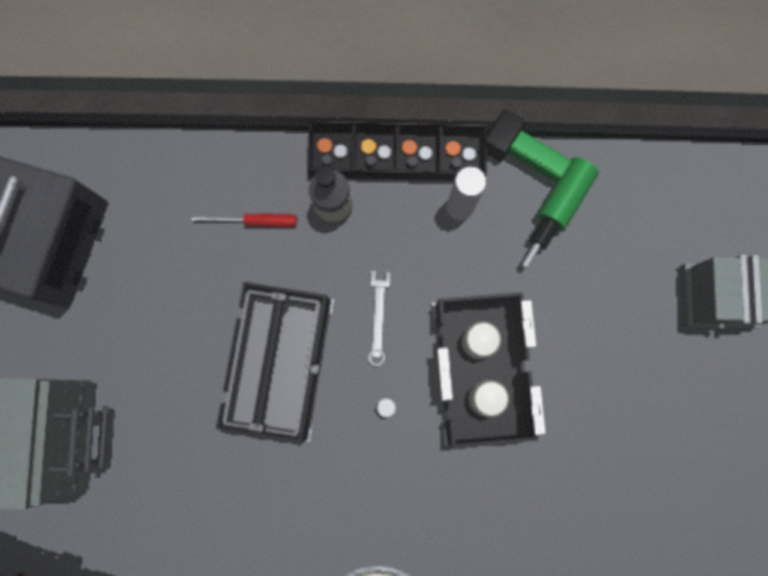

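The top view shows the carry tote in the empty tote at about (272,362). The loaded tote with its white rails is at (490,370). World +x points up in the picture.

Run:
```python
from h import *
f=cv2.imread("pics/top0.png")
im=get_image("top")["frame"]
a=im[180:305,135:240];b=im[180:305,270:375]
save("crop",np.hstack([cv2.convertScaleAbs(x,alpha=1.6) for x in(a,b)]),3.8)
w=np.load("top0.npy")
np.set_printoptions(precision=3,suppress=True,linewidth=200)
# high points around each tote
for (u0,u1,v0,v1),zr in (((135,240,180,305),(.105,.145)),((135,240,180,305),(.08,.1)),((275,375,180,305),(.08,.115))):
    p=w[v0:v1,u0:u1].reshape(-1,3); p=p[(p[:,2]>zr[0])&(p[:,2]<zr[1])]
    r=cv2.minAreaRect(p[:,:2].astype(np.float32)*1000); print(zr,len(p),np.median(p,0),r)
```

```text
(0.105, 0.145) 640 [0.471 0.192 0.132] ((478.04840087890625, 191.8570556640625), (21.91992950439453, 230.00067138671875), 82.38444519042969)
(0.08, 0.1) 1447 [0.479 0.208 0.09 ] ((479.3858642578125, 191.88299560546875), (151.87501525878906, 259.28472900390625), 81.98677062988281)
(0.08, 0.115) 1216 [ 0.462 -0.233  0.094] ((472.7604064941406, -183.87722778320312), (260.7619323730469, 171.27996826171875), 5.494615077972412)
```

View pics/crop.png

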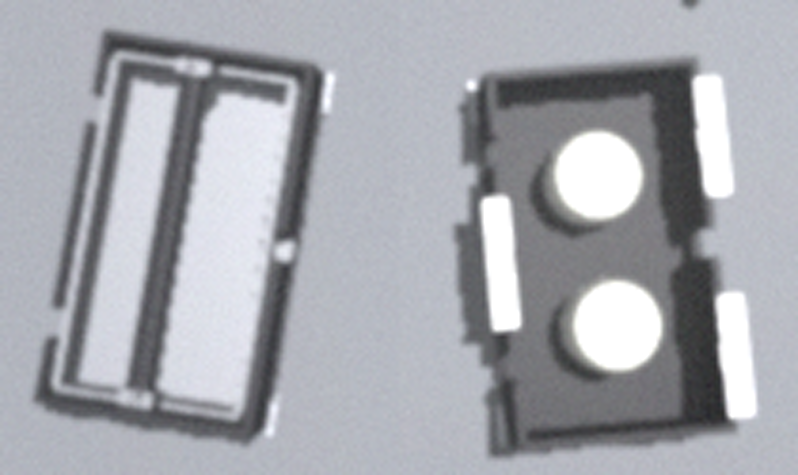

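The crop shows the two-lug side on the left (world +y) and the single lug near (285,250). The loaded tote has two rail pads on its right (-y) and one on its left (+y).

Run:
```python
from h import *
np.set_printoptions(precision=4,suppress=True,linewidth=200)
im=get_image("top");f=im["frame"].astype(int);w=world(im)
p=w.copy();sel=np.zeros(f.shape[:2],bool);sel[180:305,275:375]=1
rim=sel&(w[...,2]>.084)&(w[...,2]<.094)
dark=f.max(2)<90
P=w[rim&dark];r=cv2.minAreaRect((P[:,:2]*1000).astype(np.float32));print("rim dark",len(P),r,np.median(P[:,2]))
m=(sel&(f.min(2)>150)).astype(np.uint8)
n,l,st,c=cv2.connectedComponentsWithStats(m)
K=np.array(im["camera_matrix"]);V=np.linalg.inv(im["view"])
def ray(uv,z):
    s=cv2.undistortPoints(np.array(uv,float).reshape(-1,1,2),K,np.array([im["k1"],0,0,0,0.])).reshape(-1,2)
    d=np.c_[s[:,0],-s[:,1],-np.ones(len(s))]@V[:3,:3].T;o=V[:3,3]
    return o+d*((z-o[2])/d[:,2])[:,None]
for i in range(1,n):
    if st[i,4]>60:
        v,u=np.where(l==i);q=ray(np.c_[u,v],.1);zz=np.nanmedian(w[l==i][:,2])
        print(i,st[i],c[i],zz,cv2.minAreaRect((q[:,:2]*1000).astype(np.float32)),q.mean(0))
```

```text
rim dark 401 ((472.267578125, -183.02359008789062), (259.6996154785156, 149.96852111816406), 5.750479698181152) 0.08997231416682294
1 [348 200  10  32 229] [352.3319 215.5066] 0.09905198742609589 ((552.8356323242188, -254.68170166015625), (82.51948547363281, 19.27770233154297), 5.8298516273498535) [ 0.5526 -0.2548  0.1   ]
3 [312 215  22  22 378] [322.0608 225.6561] 0.07478276989998622 ((524.925537109375, -176.2151336669922), (54.91352081298828, 55.1561279296875), 1.0591977834701538) [ 0.5244 -0.1751  0.1   ]
4 [292 232  10  35 239] [296.3222 248.9205] 0.09975273478761104 ((462.9710693359375, -108.40647888183594), (88.30699920654297, 17.920734405517578), 5.815133094787598) [ 0.4629 -0.1083  0.1   ]
5 [317 254  22  23 392] [327.2066 265.2143] 0.07507063615404508 ((422.9856872558594, -189.40115356445312), (56.370548248291016, 54.460472106933594), 0.19271959364414215) [ 0.4224 -0.1886  0.1   ]
6 [354 257  10  33 237] [358.3671 273.038 ] 0.09950426426094205 ((403.9436340332031, -269.3190002441406), (82.62848663330078, 18.948123931884766), 5.290055751800537) [ 0.4038 -0.2694  0.1   ]
```

View pics/side0.png

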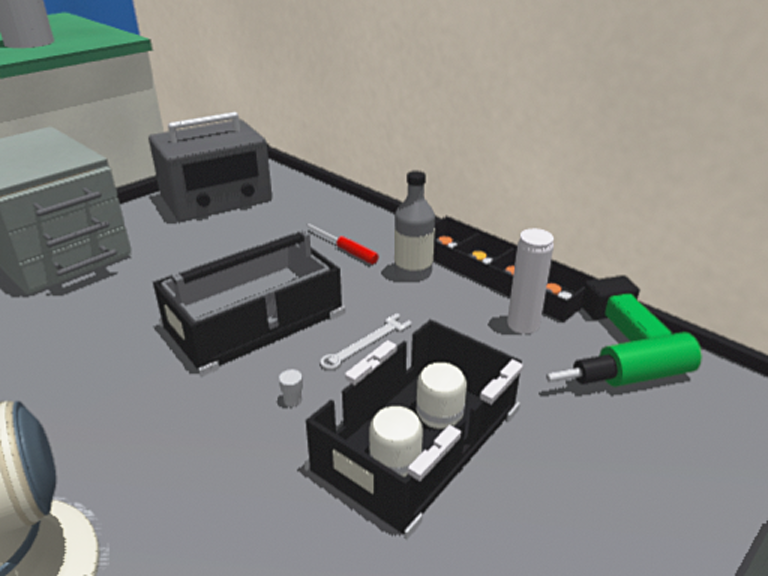

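The side view shows three white rail pads with small notches near (372,360), (503,380) and (436,452). I'll measure the pocket offset from the depth profiles and from a wrist picture taken over the loaded tote.

Run:
```python
from h import *
np.set_printoptions(precision=4,suppress=True,linewidth=200)
from scipy.spatial.transform import Rotation as R
a=np.radians(5.75)
# tool down, jaws(y) along tote y ; 
def q(yaw):
    x,y,z,w=(R.from_euler('z',yaw)*R.from_euler('x',np.pi)).as_quat();return [w,x,y,z]
s0=state()['time']
move_to([.44,-.18,.32],q(a))
print(state()['time']-s0,state()['joint_pos'])
im=get_image("wrist");save("wrist0",im["frame"]);w=world(im);np.savez("wrist0.npz",w=w,f=im["frame"])
print(np.linalg.inv(im["view"]))
for n,I in(("wrist",im),("top",get_image("top"))):
    W=world(I);f=I["frame"]
    rel=W[...,:2]-[.4723,-.183];X=rel@[np.cos(a),np.sin(a)];Y=rel@[-np.sin(a),np.cos(a)]
    for nm,y0,y1,x0 in(("+y",.071,.08,0),("-y+",-.082,-.073,.075),("-y-",-.082,-.073,-.075)):
        b=[]
        for x in np.arange(-.05,.05,.003):
            m=(Y>y0)&(Y<y1)&(abs(X-x0-x)<.0015);z=W[...,2][m];b.append((z.mean()*1000 if m.any() else 0))
        print(n,nm,np.round(b).astype(int))
```

```text
2.875 [-0.4588 -0.2033  1.3544  0.0002  1.9907  1.0104]
[[ 0.1014  0.9564  0.2738  0.516 ]
 [-0.9948  0.0973  0.0285 -0.1722]
 [ 0.0007 -0.2752  0.9614  0.4742]
 [ 0.      0.      0.      1.    ]]
wrist +y [  0   0 100 100 100 101 100 101 100 100 100 100 100 100  96  95  95 359 356  96 100 100 100 100 100 100 100 101 101 101 101  99  91  89]
wrist -y+ [ 67  60  64  65  72  73  67  69  79  76  87  96 100 101  95  93  93  93  94  96  99  98  96  97  94  94  93  89  86  84  74  71  66  65]
wrist -y- [ 90  91  89  86  96  98  94  98  93 100  96  99 100  98  95  90  87  89  89  93  93  93  97  89  91  92  89  96  89  85  89  72  81  84]
top +y [448 519 512 525 532 550 543 543 574 553 567 548 510 503 515 511 431  69  74  73  75  81 101  79  82  84  79  77  76  77  75  65  45  52]
top -y+ [  0   0   0   0   0   0   0   0   0   0   0   0   0   0   0  92  97  95  94 101 100 101 100 101  99 101 100 103 102 100  90  91  88  91]
top -y- [ 89  88  90 100 102  99 102 103 102   0   0   0   0   0   0   0   0   0   0   0   0   0   0   0   0   0   0   0   0   0   0   0   0   0]
```

View pics/wrist0.png

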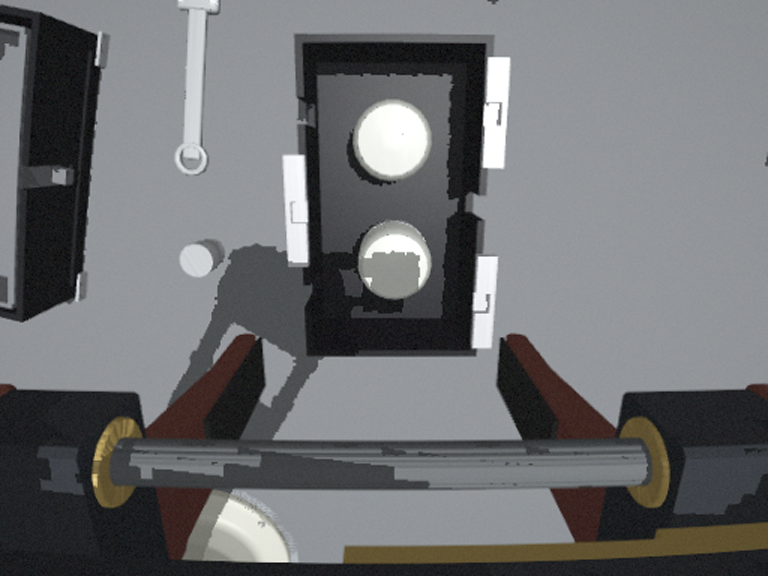

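The wrist view shows the pocket outlines clearly at about (298,211), (492,112) and (481,301). I'll enlarge them.

Run:
```python
from h import *
f=np.load("wrist0.npz")["f"]
t=[]
for u,v in((298,211),(492,112),(481,301)):
    u=int(u/1.5);v=int(v/1.5);c=f[v-25:v+25,u-16:u+16].astype(float);print(u-16,v-25)
    c=np.clip((c-120)*1.9,0,255).astype(np.uint8)
    t.append(cv2.resize(c,None,fx=8,fy=8,interpolation=cv2.INTER_NEAREST))
cv2.imwrite("pics/pk.png",np.hstack(t))
```

```text
182 115
312 49
304 175
```

View pics/pk.png

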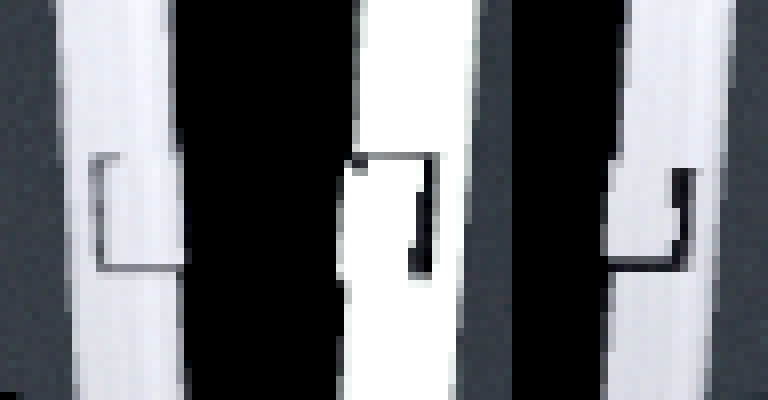

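```bash
cat >> h.py <<'E'
from scipy.spatial.transform import Rotation as R
def q(yaw):
    x,y,z,w=(R.from_euler('z',yaw)*R.from_euler('x',np.pi)).as_quat();return [w,x,y,z]
def ray(im,uv,z):
    K=np.array(im["camera_matrix"]);V=np.linalg.inv(im["view"])
    s=cv2.undistortPoints(np.array(uv,float).reshape(-1,1,2),K,np.array([im["k1"],0,0,0,0.])).reshape(-1,2)
    d=np.c_[s[:,0],-s[:,1],-np.ones(len(s))]@V[:3,:3].T;o=V[:3,3]
    return o+d*((z-o[2])/d[:,2])[:,None]
E
python3 - <<'E'
from h import *
np.set_printoptions(precision=4,suppress=True,linewidth=200)
im=get_image("wrist")
p=ray(im,[(193,141),(334.2,75.4),(326.2,202)],.1)[:,:2]
e=ray(im,[(193,133.5),(193,148.5),(334.2,67.5),(334.2,83.3),(326.2,195.5),(326.2,208.5)],.1)
print(p,np.linalg.norm(e[::2]-e[1::2],axis=1),state()['time'])
m=np.array([[0,.081],[.075,-.081],[-.075,-.081]])
Rm=R.align_vectors(np.c_[p-p.mean(0),[0]*3],np.c_[m-m.mean(0),[0]*3])[0]
yaw=Rm.as_euler('xyz')[2];c=p.mean(0)-(Rm.as_matrix()[:2,:2]@m.mean(0))
print(np.degrees(yaw),c,p-c-(m@Rm.as_matrix()[:2,:2].T))
# wrist-image estimates of the carry tote handle & loaded rim
w=world(im);f=im["frame"]
P=w[:240][(w[:240,:,2]>.085)&(w[:240,:,2]<.093)&(f[:240].max(2)<90)];P=P[(P[:,1]<-.08)&(P[:,1]>-.3)]
print(cv2.minAreaRect((P[:,:2]*1000).astype(np.float32)))
j=state()['joint_pos']
# candidate grasps: jaws along tote y; place = half turn
ay=np.radians(-7.9)
for k in(0,np.pi):
    g=inverse_kinematics([.4785,.192,.20],q(ay+k));pl=inverse_kinematics([c[0],c[1],.25],q(yaw+k+np.pi));print(k,g,pl)
E
```

```text
[[ 0.4641 -0.1057]
 [ 0.5546 -0.2603]
 [ 0.405  -0.2752]] [0.0178 0.0172 0.0171] 3.225
5.5899489052629106 [ 0.472  -0.1869] [[ 0.0001  0.0006]
 [ 0.0001 -0.0001]
 [-0.0002 -0.0004]]
((473.5965881347656, -186.30245971679688), (259.7012023925781, 148.98558044433594), 5.425748825073242)
0 [ 0.3156 -0.1405  1.5127 -0.      1.7694  2.0243] [-0.4441 -0.1523  1.4349  0.      1.859  -2.1124]
3.141592653589793 [ 0.3156 -0.1405  1.5127  0.      1.7694 -1.1173] [-0.4441 -0.1523  1.4349 -0.      1.859   1.0292]
```

Run:
```python
from h import *
np.set_printoptions(precision=4,suppress=True,linewidth=200)
ay=np.radians(-7.9)
move_to([.53,.185,.30],q(ay+np.pi))
im=get_image("wrist");save("wrist1",im["frame"]);w=world(im);f=im["frame"]
for z0,z1 in((.12,.14),(.127,.136),(.083,.095)):
    m=(w[...,2]>z0)&(w[...,2]<z1)&(w[...,1]>.08)&(w[...,1]<.31)&(w[...,0]>.32)&(w[...,0]<.63)
    P=w[m];print(m.sum(),cv2.minAreaRect((P[:,:2]*1000).astype(np.float32)),np.median(P[:,2]))
print(state()['time'],state()['ft_force'])
```

```text
3856 ((479.08837890625, 191.20716857910156), (22.4343204498291, 231.99822998046875), 82.26805877685547) 0.1320090583245331
3834 ((479.0848388671875, 191.14576721191406), (22.43418312072754, 231.9949493408203), 82.2349853515625) 0.13201633138964688
7521 ((480.68646240234375, 191.13404846191406), (151.10838317871094, 260.1217956542969), 82.03545379638672) 0.08998285246090398
5.15 [-0.1155  0.272  -0.1537]
```

View pics/wrist1.png

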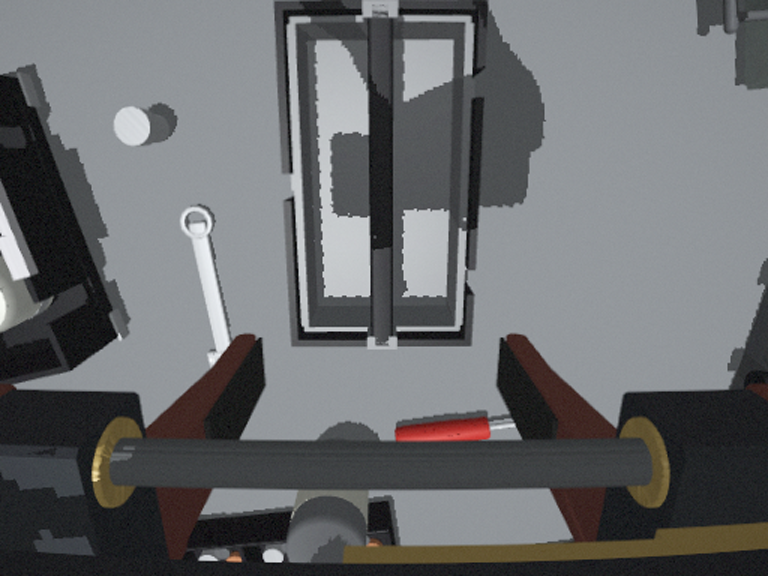

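The close view puts the handle centre at (.4791,.1911) with yaw about -7.8°. The bar measures 232 × 22 mm, as expected. I'll grip and lift.

Run:
```python
from h import *
np.set_printoptions(precision=4,suppress=True,linewidth=200)
ay=np.radians(-7.8);Q=q(ay+np.pi)
move_to([.4791,.1911,.18],Q)
move_l([.4791,.1911,.114],.1)
s=state();print(s['ee_pos'],s['ft_force'])
close();s=state();print(s['finger_gap'],s['ft_force'],s['ee_pos'])
move_l([.4791,.1911,.135],.04);s=state();print(s['ft_force'],s['moment'])
move_l([.4791,.1911,.32],.12)
hold(.2);s=state();print(s['finger_gap'],s['ft_force'],s['moment'],s['ee_pos'],s['time'])
save("top1",get_image("top")["frame"])
```

```text
[0.4795 0.1912 0.1148] [-0.0241  1.1401 -0.4666]
0.015696349424237116 [ 0.8946  1.3014 -0.3788] [0.4791 0.1912 0.114 ]
[-0.4602  0.249  -4.7394] [-0.0021 -0.0072  0.0237]
0.01588001695969702 [ 0.9773  0.3736 -4.7415] [ 0.0258 -0.015  -0.0104] [0.479  0.1911 0.3195] 10.2083
```

Run:
```python
from h import *
np.set_printoptions(precision=4,suppress=True,linewidth=200)
yaw=np.radians(5.6)
Q=q(yaw)   # grasp had tool=tote+pi ; tote goal yaw+pi -> tool yaw (2pi)
move_to([.4715,-.1865,.32],Q)
hold(.3);s=state();print(s['ee_pos'],s['ft_force'],s['moment'],s['time'],s['finger_gap'])
im=get_image("wrist");save("wrist2",im["frame"]);w=world(im);d=w-s['ee_pos']
m=(abs(d[...,2]-.018)<.006)&(abs(d[...,0])<.16)&(abs(d[...,1])<.03)
P=w[m];print(m.sum(),cv2.minAreaRect((P[:,:2]*1000).astype(np.float32)),np.median(P[:,2]))
m=(abs(d[...,2]+.024)<.006)&(abs(d[...,0])<.16)&(abs(d[...,1])<.1)
P=w[m];print(m.sum(),cv2.minAreaRect((P[:,:2]*1000).astype(np.float32)),np.median(P[:,2]))
A=np.c_[P[:,:2]-P[:,:2].mean(0),np.ones(len(P))];print(np.linalg.lstsq(A,P[:,2],rcond=None)[0])
```

```text
[ 0.4716 -0.1862  0.32  ] [-0.3705 -0.3317 -5.0566] [-0.0058  0.1669 -0.0304] 12.4167 0.016027983186388157
12591 ((498.1173095703125, -183.81752014160156), (178.06256103515625, 34.07546615600586), 6.036055088043213) 0.3380653531890128
8635 ((519.8613891601562, -181.92633056640625), (143.029296875, 132.89553833007812), 5.647090911865234) 0.2959954743239644
[ 0.0004 -0.0004  0.2955]
```

View pics/wrist2.png

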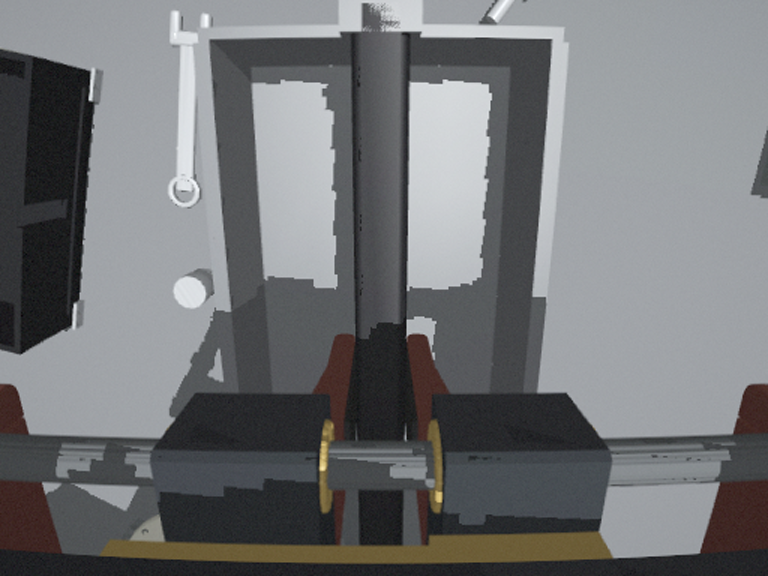

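The picture shows the tote level in the jaws (0.4 mrad), and the bar end is where it should be. Now a gentle descent.

Run:
```python
from h import *
np.set_printoptions(precision=4,suppress=True,linewidth=200)
x,y=.4715,-.1865
move_l([x,y,.215],.12);move_l([x,y,.191],.06);hold(.2)
s=state();f0=s['ft_force'].copy();m0=s['moment'].copy();print(s['time'],s['ee_pos'],f0,m0)
z=.191
while z>.1765:
    z-=.001;move_l([x,y,z],.02);s=state();df=s['ft_force']-f0
    print(round(z,4),s['ee_pos'],df,s['moment']-m0,round(s['time'],2))
    if df[2]>6 or np.linalg.norm(df)>10:break
```

```text
14.2417 [ 0.4717 -0.1866  0.1915] [-0.197   0.3939 -5.4226] [ 0.0022  0.1603 -0.0006]
0.19 [ 0.4715 -0.1865  0.1901] [0.0278 0.1753 1.327 ] [ 0.0119 -0.0187 -0.0001] 14.49
0.189 [ 0.4714 -0.1865  0.1889] [-0.7609 -0.3162  0.526 ] [-0.0399 -0.0304 -0.0651] 14.74
0.188 [ 0.4715 -0.1865  0.1879] [ 1.0393 -1.3431  1.0812] [-0.0258 -0.0262  0.015 ] 14.99
0.187 [ 0.4715 -0.1865  0.1869] [ 0.1754 -0.4481  1.4939] [-0.0255 -0.0735 -0.0072] 15.24
0.186 [ 0.4714 -0.1865  0.1859] [-0.6996 -0.0337  0.3317] [-0.0301 -0.0638  0.0425] 15.49
0.185 [ 0.4715 -0.1865  0.1849] [ 0.6526 -0.7213 -0.1062] [-0.0474 -0.0115  0.0198] 15.74
0.184 [ 0.4715 -0.1865  0.1839] [-0.2909  0.4121  0.7633] [ 0.0002 -0.0186 -0.0687] 15.99
0.183 [ 0.4715 -0.1865  0.1829] [ 0.5073 -0.6198  1.0168] [ 0.0219 -0.0252  0.0271] 16.24
0.182 [ 0.4715 -0.1865  0.1819] [-0.814  -0.1923  1.0096] [-0.0094  0.025   0.0146] 16.49
0.181 [ 0.4715 -0.1865  0.1809] [-0.6252 -0.3139  1.9395] [-0.0408 -0.0003 -0.0323] 16.74
0.18 [ 0.4715 -0.1865  0.1799] [ 1.1869 -0.0464  0.5127] [-0.0004  0.0231  0.0002] 16.99
0.179 [ 0.4715 -0.1865  0.1789] [ 1.1125 -0.4906  1.2935] [-0.0273  0.0297 -0.0245] 17.24
0.178 [ 0.4715 -0.1865  0.1779] [0.3376 0.2028 0.9213] [ 0.0051 -0.0393  0.0762] 17.49
0.177 [ 0.4715 -0.1865  0.177 ] [ 0.2212 -0.4167 -0.3566] [ 0.0174 -0.0403 -0.002 ] 17.74
0.176 [ 0.4716 -0.1865  0.177 ] [-2.0208 -0.383   8.1504] [ 0.1626  0.4312 -0.0099] 17.99
```

Contact came at handle height 188 mm, which is fully seated, with no contact at the riding height. I'll release, retreat and check.

Run:
```python
from h import *
np.set_printoptions(precision=4,suppress=True,linewidth=200)
move_l([.4715,-.1865,.1769],.02);hold(.2);print(state()['ft_force'])
gripper_open();hold(.2);print(state()['ft_force'],state()['finger_gap'])
move_l([.4715,-.1865,.28],.1)
move_to([.40,-.19,.36],q(np.radians(5.6)))
hold(.3)
im=get_image("wrist");w=world(im)
for z0,z1 in((.188,.2),(.148,.158)):
    m=(w[...,2]>z0)&(w[...,2]<z1)&(w[...,1]>-.29)&(w[...,1]<-.08)&(w[...,0]>.32)&(w[...,0]<.62)
    P=w[m];A=np.c_[P[:,:2]-P[:,:2].mean(0),np.ones(len(P))]
    print(m.sum(),cv2.minAreaRect((P[:,:2]*1000).astype(np.float32)),np.median(P[:,2]),np.linalg.lstsq(A,P[:,2],rcond=None)[0])
save("side1",get_image("side")["frame"]);print(state()['time'])
```

```text
[-0.2725 -0.0942  0.1226]
[-0.6141 -0.391  -0.7104] 0.08784141158618937
3568 ((462.5263671875, -187.96670532226562), (209.6564483642578, 21.601490020751953), 5.611305236816406) 0.19500748272394347 [-0.0007  0.003   0.1949]
2925 ((467.1785583496094, -187.7102508544922), (225.55133056640625, 133.1052703857422), 5.703029632568359) 0.15311696874841596 [ 0.0001 -0.0007  0.1529]
21.9167
```

View pics/side1.png

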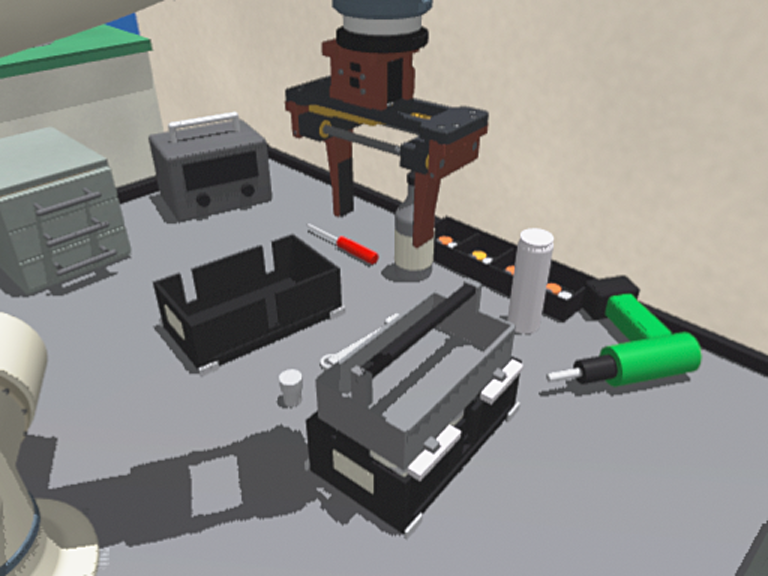

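The side view shows both near-side lugs down in their pockets, at about (432,445) and (499,372). The tote is level: the bar top is at 195.0 mm (handle 188.0) and the rim at 153.1 mm. Nothing else has moved, so I'll hand it in.

```bash
python3 -c "
from bench import *
job_done()"
```

```text
the job is handed in; nothing more can be done
```

The carry tote is stacked on the loaded tote, turned half round, with its handle at the fully seated height. I handed the job in at about 22 s, and no verdict was reported.

**What I did:** I gripped the bar at the handle centre and lifted the tote straight out. At height I turned it half round. I then lowered it in 1 mm steps onto the pockets, which I had located with the wrist camera. It met nothing at riding height (195 mm) and touched down at 188 mm with about 8 N. I then released it and backed off.

**Last checks after release:**
- **Height and level:** the handle is at 188.0 mm and the rim at 153.1 mm. The rim slopes by less than 1 mrad.
- **Lugs:** the two lugs on the -y side can be seen down in their pockets in the side view. The third lug is hidden in that view. Its seating is inferred from the height and level.
- **Bystanders:** none looked moved in the side view. The filters are under the tote and could not be seen.

**Disagreements:** the top and wrist cameras differed by about 2 mm on the pocket position, so I aimed between them and it seated first time. After release, the bar top fit gave a 3 mrad cross slope, but that strip is narrow and the rim fit is the better one. The arm covered part of the tote in the last wrist view, so the final plan position was not re-measured directly.

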